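# Free a locked hand slide by its captive lock screw and run it home

### The arm

A 7-joint arm with a two-finger parallel gripper is mounted at the origin on a cart in front of the work surface, level with it; the furniture and walls round the work are solid. World frame = base frame: x ahead of the robot, y to its left, z up, the work surface at z = 0. Lengths are in m, angles in rad, forces in N, time in s.
With the tool pointing down it reaches from about 0.4 to 0.85 m from the base axis. Payload 10.4 kg.
Tool frame: the origin (TCP) lies on the centre line of the jaws, within the pads' length; the fingertips stand 8 mm ahead of it and the grasp point (between the pads) lies 11 mm behind it (r.finger_overhang is the distance from the TCP to the fingertips, in m); z points along the fingers, y is the line along which they close (so a half turn about z gives the same grasp; the last joint's range is limited). The gripper opens to 87 mm and grips with 3 to 60 N. Pads are 19 mm wide; open, the fingers measure 117 mm over their backs; the gripper's body (75 mm by 190 mm) begins 51 mm behind the grasp point.
Start: joints at [-1.34, 0.332, -0.065, 1.46, 0.022, 1.35, -0.088], TCP at [0.157, 0.605, 0.231] pointing down, gripper open.
Joint ranges: [-2.6, 2.6], [-0.5, 2.12], [-1.47, 1.34], [0.16, 2.42], [-1.27, 4.41], [0.06, 2.06], [-2.6, 2.6]. Speed limits (rad/s): [2.22, 2.22, 2.79, 2.79, 3.14, 3.14, 3.14].

### API

Orientations are given as a unit quaternion [x, y, z, w].
In Python, from bench import r, vision gives the robot as it stands.
- The arm moves only by the tool drive_tool, never from a script. Its argument "series" is a list of rows, each a list of 2 entries, a list of its own where there are three numbers: the shift along the world's x, y, z in cm, then the turn about the world's z in degrees. A call has exactly 10 rows; each row shifts and turns the commanded pose from where the row before left it; what a row does not reach is not made up. A row lasts 1/8 s, in which the tool goes at most 62.5 mm and 10.7 degrees, less where a joint would pass 70% of its speed; a pose out of reach is approached as far as the arm can. A call with a gripper value outside its range is refused whole. "hand" is the closure, from 0 (fully open) to 1 (shut), set as the call begins (left out, the last holds). The fingers move at their own pace and stop on an object; "newtons" is the grip in N (left out, the last holds). Time passes only in rows, so rows that do not move let the fingers close, or fill a call up. It gives the time, the measured TCP pose, the force, the opening and the grip force at its end, in the units of the state.
- r.read_state(): the state, without advancing time (a new reading comes with each control period).
- vision.camera(name): name is "scene" or "top" or "wrist"; returns a dict with "color" (400x640x3 uint8, red, green, blue), "intrinsics" (3x3 intrinsics, pixels), "R" (3x3) and "t" (3): a world point X has camera coordinates R X + t; the wrist camera has in their place "mount" (4x4, takes a point from camera to tool coordinates, whose origin is the TCP and whose axes are the flange's). Camera axes: x right, y down, z forward; pixel columns grow to the right and rows downward; lengths in m; the calibration is good to about 2 mm. A picture is of the moment at which its call begins: read the wrist's pose just before it. There is no depth.
- r.close_job(): hands the job in; it is judged then, once.
The state is a dict: "time": time; "joint_positions": joint angles; "joint_vel": joint speeds; "joint_torque": joint torques, N m; "ee_pos": TCP position; "eef_rot": TCP orientation; "ft_force": force on the tool from outside, world axes, zero at the start; "torque": the same for the moment, N m; "width": finger opening in m; "grip_force": force on a finger pad.
Only numpy, scipy, OpenCV 4.12 (cv2) and the standard library are available. Lean on these libraries where they do the work, as an engineer would, in place of code of your own. Each camera call takes 0.05 s, during which the arm holds its last target. There are 200 camera calls.

### The job

Unlock the small hand slide: pull its spring-loaded lock screw (black knob, red top) up until it comes firm, turn it anticlockwise so that its thread takes, and wind it up until its nose is clear of the lock plate and it stays up by itself. Then run the saddle gently along its rods, until you feel it touch the brass-tipped end stop, and let go. Feel your way: do not force the thread, the nose or the stop, and leave the loose things on the bench where they are.

Things in the scene. Friction and masses are not known exactly. Their poses are not given: they have to be found in the camera images.
- slide_base: bed of a hand slide, fixed to the bench: dark blue plate 112 x 296 x 10 mm, an aluminium block at each end (96 x 24 mm, tops 54 mm above the bench), two 12 mm guide rods between them. Origin under the plate's centre on the bench, z up, y along the rods: the saddle runs home towards +y
- saddle: aluminium saddle, 96 x 100 x 25 mm, top 51 mm above the bench; runs on the rods along the bed's y only, dragging with about 3 N once unlocked. Origin under its centre. Carries the housing and lock screw (axis at its y = -24 mm) and a brass nest with a small pendant mount (at y = +26 mm, highest point 76 mm above the bench). Locked, it has 1.5 mm play either way
- screw_housing: round dark steel spring housing, upright on the saddle, 39 mm across (flange 50 mm), 51 to 88 mm above the bench; origin on the screw's axis at its foot, z up. The thread is hidden inside, at a depth that differs by up to 8 mm from start to start and is not measured
- lock_screw: captive screw in the housing: black ribbed knob with red top and white line, on a 12 mm brass shank. Origin on the axis, 86 mm below the knob's middle, 16 mm above the nose tip; z up; turns with the knob. A spring draws it down: 5 N at rest, 0.25 N more per mm raised, plus 1 N of weight. As found it is down, off its thread, its nose 13.7 mm deep in the lock plate, free to be pulled straight up
- knob (a point): middle of the knob, which is 28 mm across and 24 mm high (12 mm above and below this point), round, its underside 12 mm above the housing when down. Pulled up 5 to 13.5 mm (as the thread's depth has it) the screw comes up hard against the thread's end, 1.3 mm above the height where the thread takes, its nose still in the plate; turned while lower it butts or runs free
- nose_tip (a point): tip of the screw's nose, on its axis. Held up firm and turned anticlockwise (from above) the thread takes within 0.1 to 1.2 rad; from there the screw rises 5.5 mm per rad turned, with 1.3 mm axial play, to a hard stop about 2.5 rad on. Turning takes about 0.25 N m; on the thread it stays where it is left, off it it springs down
- screw_lift (a joint): how far the screw stands above its rest, m: 0 fully down; the nose leaves the lock plate at 0.0137; the thread's upper stop lies at 0.0176 to 0.0258
- lock_plate: steel strip on the bed under the saddle with the hole for the screw's nose (8 mm nose, 11 mm hole); origin under the hole's centre, its top 14 mm above that
- saddle_pad (a point): centre of the face of the saddle's round strike pad, on the saddle's +y end; y as the bed's
- end_stop: threaded steel stop rod, 10 mm, with a 13 mm brass tip, standing out of the +y end block towards the saddle; its reach differs from start to start; it does not give
- stop_tip (a point): centre of the brass tip's face, level with the pad: the pad meets it squarely after 51 to 77 mm of travel
- flux_bottle: small amber bottle with a black cap, 42 mm across, 83 mm high, standing; origin under its centre
- spirit_lamp: round yellowish spirit lamp, 72 mm across, 71 mm high, standing; origin under its centre
- screwdriver: screwdriver with an orange handle, 128 mm long, lying in front of the slide; origin under its centre
- loupe: black loupe like a small cup, 37 mm across, 26 mm high; origin under its centre
- wax_block: amber block of wax, 30 x 62 x 18 mm, lying; origin under its centre

How it is judged:
By the outcome, as a careful person would: the job done as asked, in the order asked, and still so for the second after the job is handed in, with the robot touching nothing.
It also fails if it takes over 61 s, if anything falls off the work surface, if the arm or the gripper's body presses on something with over 40 N, if the wrist force passes 120 N, or if a joint passes its speed limit or range.

## Working session

There is one attempt and no reset: what is moved stays moved. The work goes in short steps, Python scripts to look and compute and a tool call to move; the robot and the scene stay as the last step left them, time stands still between calls to the robot, and variables do not carry over. Pictures are saved under pics/ and viewed, at most 10 in all, crops included, and the job is handed in when it is done.

Besides the shell and the picture viewer there is one more tool, called after "Request:" as name(argument=value, ...), one argument or row to a line, values as JSON. drive_tool: Moves the arm, as the interface text tells. Its arguments: {"type":"object","properties":{"series":{"type":"array"},"hand":{"type":"number"},"newtons":{"type":"number"}},"required":["series"]}

```bash
mkdir -p pics; python3 - <<'E'
from bench import r, vision
import cv2, numpy as np
s=r.read_state(); print({k:np.round(v,3) for k,v in s.items()})
ims=[]
for n in("scene","top"):
    c=vision.camera(n); cv2.imwrite(f"pics/{n}0.png",c["color"][:,:,::-1]); print(n,c["intrinsics"].round(1).tolist(),c["R"].round(3).tolist(),c["t"].round(3).tolist())
print(r.finger_overhang)
E
```

```text
{'time': np.float64(0.0), 'joint_positions': array([-1.34 ,  0.333, -0.065,  1.461,  0.022,  1.35 , -0.089]), 'joint_vel': array([ 0.001,  0.001,  0.   ,  0.001, -0.001,  0.   ,  0.001]), 'joint_torque': array([-0.0000e+00, -6.2324e+01,  2.4000e-02, -3.8991e+01, -6.1000e-02,
        4.0000e-02,  0.0000e+00]), 'ee_pos': array([0.157, 0.605, 0.23 ]), 'eef_rot': array([ 0.127,  0.992, -0.001, -0.   ]), 'ft_force': array([-0.315, -0.328, -0.981]), 'torque': array([-0.009, -0.02 , -0.003]), 'grip_force': np.float64(0.0), 'width': np.float64(0.087)}
scene [[368.2, 0.0, 315.2], [0.0, 368.2, 199.9], [0.0, 0.0, 1.0]] [[0.865, -0.502, -0.007], [-0.303, -0.511, -0.804], [0.4, 0.697, -0.595]] [-0.516, 0.194, 0.758]
top [[471.1, 0.0, 319.6], [0.0, 471.1, 199.5], [0.0, 0.0, 1.0]] [[0.042, -0.999, 0.007], [-0.977, -0.043, -0.207], [0.207, 0.002, -0.978]] [-0.097, 0.547, 1.252]
0.008
```

View pics/scene0.png

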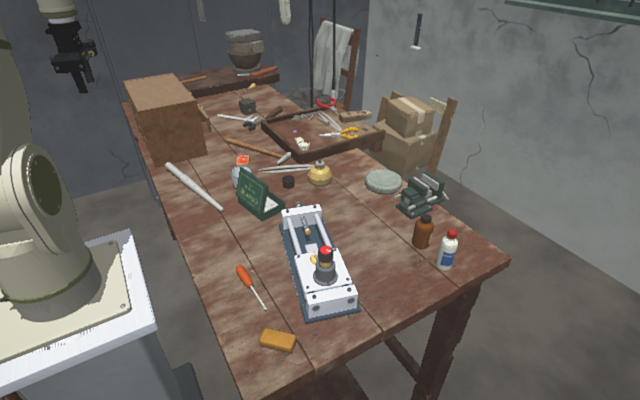

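View pics/top0.png

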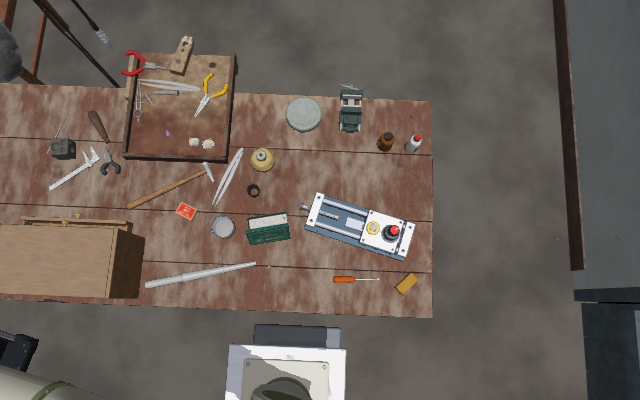

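The scene view shows the slide with its knob at about (325,252), and the top view shows it at (393,232). In the top view the slide runs from about (405,240) to the stop end at about (315,210).

```bash
cat > h.py <<'E'
from bench import r, vision
import cv2, numpy as np
def ray(c,u,v):
    d=c["R"].T@np.linalg.inv(c["intrinsics"])@np.array([u,v,1.]); return -c["R"].T@c["t"],d/np.linalg.norm(d)
def onz(c,u,v,z):
    o,d=ray(c,u,v); return o+d*(z-o[2])/d[2]
def tri(a,b):
    A=sum(np.eye(3)-np.outer(d,d) for o,d in(a,b)); B=sum((np.eye(3)-np.outer(d,d))@o for o,d in(a,b)); return np.linalg.solve(A,B)
def red(im,box):
    x0,y0,x1,y1=box; h=cv2.cvtColor(im,cv2.COLOR_RGB2HSV)[y0:y1,x0:x1].astype(int)
    m=(((h[...,0]<6)|(h[...,0]>172))&(h[...,1]>150)&(h[...,2]>90)).astype(np.uint8)
    n,l,st,ce=cv2.connectedComponentsWithStats(m); i=1+st[1:,4].argmax(); return ce[i]+[x0,y0],st[i]
E
python3 - <<'E'
from h import *
t=vision.camera("top"); s=vision.camera("scene")
a,sa=red(t["color"],(375,215,410,250)); b,sb=red(s["color"],(305,235,345,268))
print(a,sa,b,sb, tri(ray(t,*a),ray(s,*b)), onz(t,*a,.124), onz(s,*b,.124))
big=cv2.resize(t["color"][180:270,295:425],None,fx=6,fy=6,interpolation=cv2.INTER_CUBIC); cv2.imwrite("pics/z.png",big[:,:,::-1])
E
```

```text
[393.93478261 229.65217391] [16 11  8  8 46] [324.6        249.44615385] [15 11 12  8 65] [ 0.46335043 -0.26928951  0.12353801] [ 0.46459914 -0.26974132  0.124     ] [ 0.46167404 -0.26945015  0.124     ]
```

View pics/z.png

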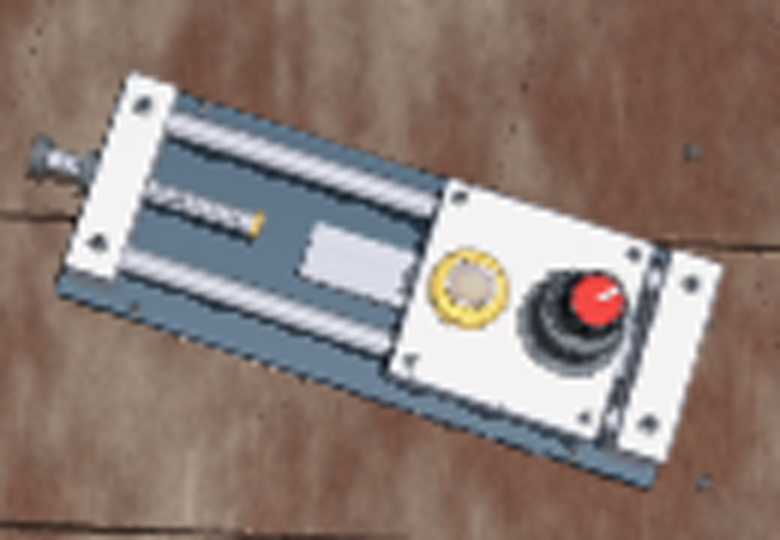

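The crop shows the block screws at (143,104), (97,242), (691,284) and (648,424), the knob at (598,300) and the brass stop tip at about (260,222). The saddle's +y edge runs from about (448,180) to (390,375).

```bash
python3 - <<'E'
from h import *
from scipy.spatial.transform import Rotation as Ro
t=vision.camera("top")
P=lambda x,y,z:onz(t,(x+.5)/6-.5+295,(y+.5)/6-.5+180,z)
L=[P(143,104,.054),P(97,242,.054)];Rr=[P(691,284,.054),P(648,424,.054)]
d=sum(L)/2-sum(Rr)/2; print("len",np.linalg.norm(d),"expect .272"); d/=np.linalg.norm(d); print("dir",d,np.degrees(np.arctan2(d[1],d[0])))
e1=P(448,180,.051);e2=P(390,375,.051)
tip=P(260,222,.033); print("tip",tip,"edge",e1,e2,"gap",(tip-(e1+e2)/2)@d)
s=r.read_state(); R=Ro.from_quat(s["eef_rot"]).as_matrix(); print(R.round(3)); print("tool y ang",np.degrees(np.arctan2(R[1,1],R[0,1])))
w=vision.camera("wrist"); print(w["mount"].round(3))
E
```

```text
len 0.2649045611307905 expect .272
dir [0.27629781 0.96107207 0.        ] 73.96063011986365
tip [ 0.50873706 -0.12640187  0.033     ] edge [ 0.52910351 -0.21215365  0.051     ] [ 0.43726604 -0.18750787  0.051     ] gap 0.07763049351187334
[[-0.968  0.251 -0.   ]
 [ 0.251  0.968 -0.001]
 [-0.    -0.001 -1.   ]]
tool y ang 75.45906404302569
[[-0.    -0.958 -0.285  0.079]
 [ 1.    -0.001  0.     0.   ]
 [-0.    -0.285  0.958 -0.154]
 [ 0.     0.     0.     1.   ]]
```

Request:
drive_tool(
  series=[
    [[4.05,-3.9,0.5],-10.5],
    [[4.05,-3.9,0.5],-10.5],
    [[4.05,-3.9,0.5],-10.5],
    [[4.05,-3.9,0.5],-10.5],
    [[4.05,-3.9,0],-10.5],
    [[4.05,-3.9,0],-10.5],
    [[2,-5.3,0],-10.5],
    [[2,-5.3,0],-10.5],
    [[2,-5.3,0],-10.5],
    [[2,-5.3,0],-10.5],
  ],
  hand=0,
)

```text
time: 1.55
ee_pos: [0.4803, 0.1572, 0.2508]
eef_rot: [0.865, 0.501, 0.0, -0.0]
ft_force: [0.7, 0.8, -0.0]
width: 0.0868
grip_force: 0.0
```

Request:
drive_tool(
  series=[
    [[2,-5.3,0],-10.5],
    [[2,-5.3,0],-10.5],
    [[-0.95,-5.3,0],-10.5],
    [[-0.95,-5.3,0],-10.5],
    [[-0.95,-5.3,0],-10.5],
    [[-0.95,-5.3,0],-10.5],
    [[-0.95,-5.3,0],-10.5],
    [[0,0,0],-10.5],
    [[0,0,0],-10.5],
    [[0,0,0],0],
  ],
)

```text
time: 2.8
ee_pos: [0.4724, -0.212, 0.2506]
eef_rot: [0.956, -0.292, -0.0, 0.0]
ft_force: [-0.8, 0.8, -0.3]
width: 0.0872
grip_force: 0.0
```

```bash
cat > st.py <<'E'
from h import *
from scipy.spatial.transform import Rotation as Ro
def st():
    s=r.read_state(); R=Ro.from_quat(s["eef_rot"]).as_matrix(); 
    print("t",round(float(s["time"]),2),"p",(s["ee_pos"]*1e3).round(1),"yaw_y",np.degrees(np.arctan2(R[1,1],R[0,1])).round(1),"tilt",R[:2,2].round(4),"q",s["joint_positions"].round(2),"F",s["ft_force"].round(1),"M",s["torque"].round(2),"w",(s["width"]*1e3).round(1),"g",s["grip_force"].round(1)); return s,R
if __name__=="__main__": st()
E
python3 - <<'E'
from st import *
s,R=st()
c=vision.camera("wrist"); cv2.imwrite("pics/w1.png",c["color"][:,:,::-1])
def wc(c,s,R):
    T=np.eye(4);T[:3,:3]=R;T[:3,3]=s["ee_pos"];T=T@c["mount"];return dict(color=c["color"],intrinsics=c["intrinsics"],R=T[:3,:3].T,t=-T[:3,:3].T@T[:3,3])
w=wc(c,s,R)
try:
    a,sa=red(w["color"],(0,0,640,400)); print(a,sa,onz(w,*a,.124))
except Exception as e: print(e)
E
```

```text
Traceback (most recent call last):
  File "st.py", line 5, in st
    print("t",round(float(s["time"]),2),"p",(s["ee_pos"]*1e3).round(1),"yaw_y",np.degrees(np.arctan2(R[1,1],R[0,1])).round(1),"tilt",R[:2,2].round(4),"q",s["joint_positions"].round(2),"F",s["ft_force"].round(1),"M",s["torque"].round(2),"w",(s["width"]*1e3).round(1),"g",s["grip_force"].round(1)); return s,R
                                                                                                                                                                                                                                                ^^^^^^^^^^^^^^^^^^^^^^
AttributeError: 'float' object has no attribute 'round'
```

```bash
sed -i 's/(s\["width"\]\*1e3).round(1)/round(s["width"]*1e3,1)/; s/s\["grip_force"\].round(1)/round(s["grip_force"],1)/' st.py
cat >> h.py <<'E'
def wc(c,s,R):
    T=np.eye(4);T[:3,:3]=R;T[:3,3]=s["ee_pos"];T=T@c["mount"];return dict(color=c["color"],intrinsics=c["intrinsics"],R=T[:3,:3].T,t=-T[:3,:3].T@T[:3,3])
E
python3 - <<'E'
from st import *
s,R=st()
c=vision.camera("wrist"); cv2.imwrite("pics/w1.png",c["color"][:,:,::-1])
w=wc(c,s,R)
try:
    a,sa=red(w["color"],(0,0,640,400)); print(a,sa,onz(w,*a,.124))
except Exception as e: print(e)
E
```

```text
t 2.8 p [ 472.4 -212.   250.6] yaw_y -124.0 tilt [-0.  0.] q [-0.48  0.08  0.87  1.75 -0.07  1.34 -1.76] F [-0.8  0.8 -0.3] M [-0.01  0.14  0.  ] w 87.2 g 0.0
[386.  178.5] [386 178   1   2   2] [ 0.45483828 -0.26806223  0.124     ]
```

View pics/w1.png

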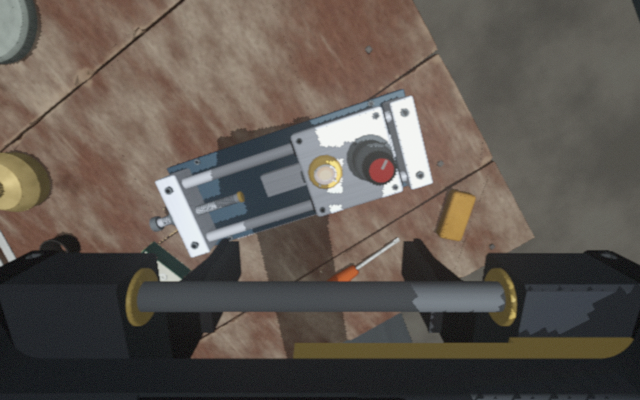

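The wrist view shows the knob's red top at about (381,170), in shadow, with the slide clear on all sides.

```bash
sed -i 's/>150)&(h\[...,2\]>90/>130)\&(h[...,2]>60/' h.py; python3 - <<'E'
from st import *
s,R=st(); w=wc(vision.camera("wrist"),s,R)
a,sa=red(w["color"],(350,140,410,195)); print(a,sa); p=onz(w,*a,.124); print(p, (p-s["ee_pos"])*100)
for uv in ((240,197),(308,172)): print(onz(w,*uv,.033 if uv[0]==240 else .051))
E
```

```text
t 2.85 p [ 472.4 -211.9  250.6] yaw_y -123.8 tilt [0.0001 0.    ] q [-0.48  0.08  0.87  1.75 -0.07  1.34 -1.76] F [1.3 0.1 0.2] M [-0.04  0.21  0.05] w 87.0 g 0.0
[380.79291553 171.19618529] [ 20  19  24  24 367]
[ 0.46314308 -0.2675193   0.124     ] [ -0.92915095  -5.5649152  -12.66002407]
[ 0.50429751 -0.11938654  0.033     ]
[ 0.48710107 -0.20462506  0.051     ]
```

Request:
drive_tool(
  series=[
    [[-0.3,-1.9,-1],-7],
    [[-0.3,-1.9,-1],-7],
    [[-0.3,-1.85,-1],-6],
    [[0,0,-1.5],0],
    [[0,0,-2],0],
    [[0,0,-2],0],
    [[0,0,-2],0],
    [[0,0,-2],0],
    [[0,0,-1.5],0],
    [[0,0,-1],0],
  ],
)

```text
time: 4.15
ee_pos: [0.4634, -0.2678, 0.0997]
eef_rot: [0.891, -0.453, -0.0, 0.0]
ft_force: [-0.3, 0.6, 0.6]
width: 0.0871
grip_force: 0.0
```

```bash
python3 st.py
```

```text
t 4.15 p [ 463.4 -267.8   99.7] yaw_y -143.9 tilt [-0.0007  0.0003] q [-0.31  0.34  0.88  1.89 -0.3   1.05 -1.81] F [-0.3  0.6  0.6] M [-0.01  0.1  -0.  ] w 87.1 g 0.0
```

Request:
drive_tool(
  series=[
    [[0,0,0],0],
    [[0,0,0],0],
    [[0,0,0],0],
    [[0,0,0],0],
    [[0,0,0],0],
    [[0,0,0],0],
    [[0,0,0],0],
    [[0,0,0],0],
    [[0,0,0],0],
    [[0,0,0],0],
  ],
  hand=1,
  newtons=35,
)

```text
time: 5.4
ee_pos: [0.4635, -0.2685, 0.1006]
eef_rot: [0.891, -0.454, 0.0, -0.0]
ft_force: [0.6, 0.2, 0.7]
width: 0.0267
grip_force: 35.0
```

```bash
python3 st.py
```

```text
t 5.4 p [ 463.5 -268.5  100.6] yaw_y -144.0 tilt [ 0.0001 -0.    ] q [-0.31  0.34  0.89  1.89 -0.3   1.05 -1.81] F [0.6 0.2 0.7] M [ 0.14  0.05 -0.05] w 26.7 g 35.0
```

Request:
drive_tool(
  series=[
    [[0,0,0.05],0],
    [[0,0,0.05],0],
    [[0,0,0.05],0],
    [[0,0,0.05],0],
    [[0,0,0.05],0],
    [[0,0,0.05],0],
    [[0,0,0.05],0],
    [[0,0,0.05],0],
    [[0,0,0.05],0],
    [[0,0,0],0],
  ],
)

```text
time: 6.65
ee_pos: [0.4634, -0.2685, 0.1051]
eef_rot: [0.891, -0.454, -0.0, 0.0]
ft_force: [0.9, 2.0, -7.1]
width: 0.0269
grip_force: 35.0
```

```bash
python3 st.py
```

```text
t 6.65 p [ 463.4 -268.5  105.1] yaw_y -144.0 tilt [-0.0001 -0.    ] q [-0.32  0.33  0.89  1.88 -0.3   1.06 -1.82] F [ 0.9  2.  -7.1] M [ 0.26 -0.2   0.01] w 26.9 g 35.0
```

Request:
drive_tool(
  series=[
    [[0,0,0.02],0],
    [[0,0,0.02],0],
    [[0,0,0.02],0],
    [[0,0,0.02],0],
    [[0,0,0.02],0],
    [[0,0,0.02],0],
    [[0,0,0.02],0],
    [[0,0,0.02],0],
    [[0,0,0.02],0],
    [[0,0,0.02],0],
  ],
)

```text
time: 7.9
ee_pos: [0.4634, -0.2685, 0.1071]
eef_rot: [0.891, -0.454, -0.0, 0.0]
ft_force: [1.4, -0.1, -7.6]
width: 0.0269
grip_force: 35.0
```

Request:
drive_tool(
  series=[
    [[0,0,0.02],0],
    [[0,0,0.02],0],
    [[0,0,0.02],0],
    [[0,0,0.02],0],
    [[0,0,0.02],0],
    [[0,0,0.02],0],
    [[0,0,0.02],0],
    [[0,0,0.02],0],
    [[0,0,0.02],0],
    [[0,0,0.02],0],
  ],
)

```text
time: 9.15
ee_pos: [0.4633, -0.2684, 0.1088]
eef_rot: [0.891, -0.454, -0.0, 0.0]
ft_force: [3.1, -0.1, -14.3]
width: 0.0265
grip_force: 35.0
```

Request:
drive_tool(
  series=[
    [[0,0,0],1.5],
    [[0,0,0],1.5],
    [[0,0,0],1.5],
    [[0,0,0],1.5],
    [[0,0,0],1.5],
    [[0,0,0],1.5],
    [[0,0,0],1.5],
    [[0,0,0],1.5],
    [[0,0,0],0],
    [[0,0,0],0],
  ],
)

```text
time: 10.4
ee_pos: [0.4633, -0.2685, 0.109]
eef_rot: [0.933, -0.359, -0.0, 0.0]
ft_force: [1.6, -0.3, -16.9]
width: 0.0265
grip_force: 35.0
```

```bash
python3 st.py
```

```text
t 10.4 p [ 463.3 -268.5  109. ] yaw_y -132.1 tilt [-0.0003 -0.0001] q [-0.29  0.32  0.85  1.88 -0.27  1.07 -1.63] F [  1.6  -0.3 -16.9] M [-0.14 -0.21 -0.13] w 26.5 g 35.0
```

Request:
drive_tool(
  series=[
    [[0,0,0],1.5],
    [[0,0,0],1.5],
    [[0,0,0],1.5],
    [[0,0,0],1.5],
    [[0,0,0],1.5],
    [[0,0,0],1.5],
    [[0,0,0],1.5],
    [[0,0,0],1.5],
    [[0,0,0],1.5],
    [[0,0,0],0],
  ],
)

```text
time: 11.65
ee_pos: [0.4634, -0.2685, 0.109]
eef_rot: [0.969, -0.246, -0.0, 0.0]
ft_force: [1.4, -1.5, -16.8]
width: 0.0266
grip_force: 35.0
```

```bash
python3 st.py
```

```text
t 11.65 p [ 463.4 -268.5  109. ] yaw_y -118.5 tilt [-0.0001 -0.0001] q [-0.25  0.3   0.81  1.88 -0.25  1.06 -1.41] F [  1.4  -1.5 -16.8] M [-0.41 -0.01 -0.12] w 26.6 g 35.0
```

Request:
drive_tool(
  series=[
    [[0,0,0],1.5],
    [[0,0,0],1.5],
    [[0,0,0],1.5],
    [[0,0,0],1.5],
    [[0,0,0],1.5],
    [[0,0,0],1.5],
    [[0,0,0],1.5],
    [[0,0,0],1.5],
    [[0,0,0],1.5],
    [[0,0,0],1.5],
  ],
)

```text
time: 12.9
ee_pos: [0.4634, -0.2686, 0.1091]
eef_rot: [0.993, -0.117, 0.0, 0.0]
ft_force: [0.7, -2.3, -18.3]
width: 0.0266
grip_force: 35.0
```

```bash
python3 st.py
```

```text
t 12.9 p [ 463.4 -268.6  109.1] yaw_y -103.4 tilt [ 0.     -0.0003] q [-0.21  0.29  0.76  1.88 -0.23  1.06 -1.17] F [  0.7  -2.3 -18.3] M [-0.71  0.01 -0.18] w 26.6 g 35.0
```

Request:
drive_tool(
  series=[
    [[0,0,0],1.5],
    [[0,0,0],1.5],
    [[0,0,0],1.5],
    [[0,0,0],1.5],
    [[0,0,0],1.5],
    [[0,0,0],1.5],
    [[0,0,0],1.5],
    [[0,0,0],1.5],
    [[0,0,0],1.5],
    [[0,0,0],1.5],
  ],
)

```text
time: 14.15
ee_pos: [0.4636, -0.2687, 0.1094]
eef_rot: [1.0, 0.014, 0.0, 0.0]
ft_force: [-0.7, -1.8, -8.2]
width: 0.0268
grip_force: 35.0
```

```bash
python3 st.py
```

```text
t 14.15 p [ 463.6 -268.7  109.4] yaw_y -88.4 tilt [ 0.0005 -0.0003] q [-0.18  0.28  0.71  1.87 -0.21  1.06 -0.92] F [-0.7 -1.8 -8.2] M [-0.7   0.34 -0.12] w 26.8 g 35.0
```

Request:
drive_tool(
  series=[
    [[0,0,0.03],3],
    [[0,0,0.03],3],
    [[0,0,0.03],3],
    [[0,0,0.03],3],
    [[0,0,0.03],3],
    [[0,0,0.03],3],
    [[0,0,0.02],3],
    [[0,0,0.02],3],
    [[0,0,0.02],3],
    [[0,0,0.02],3],
  ],
)

```text
time: 15.4
ee_pos: [0.4637, -0.2688, 0.1119]
eef_rot: [0.962, 0.272, 0.0, 0.0]
ft_force: [-0.4, -4.1, -9.3]
width: 0.0267
grip_force: 35.0
```

```bash
python3 st.py
```

```text
t 15.4 p [ 463.7 -268.8  111.9] yaw_y -58.4 tilt [ 0.0007 -0.0006] q [-0.11  0.27  0.63  1.87 -0.18  1.06 -0.43] F [-0.4 -4.1 -9.3] M [-0.83  0.07 -0.08] w 26.7 g 35.0
```

Request:
drive_tool(
  series=[
    [[0,0,0.03],3],
    [[0,0,0.03],3],
    [[0,0,0.03],3],
    [[0,0,0.03],3],
    [[0,0,0.03],3],
    [[0,0,0.03],3],
    [[0,0,0.03],3],
    [[0,0,0.03],3],
    [[0,0,0.02],3],
    [[0,0,0.02],3],
  ],
)

```text
time: 16.65
ee_pos: [0.4638, -0.2688, 0.1147]
eef_rot: [0.859, 0.512, 0.0, 0.001]
ft_force: [0.7, -3.4, -9.5]
width: 0.0269
grip_force: 35.0
```

```bash
python3 st.py
```

```text
t 16.65 p [ 463.8 -268.8  114.7] yaw_y -28.4 tilt [ 0.0011 -0.0006] q [-0.04  0.25  0.55  1.86 -0.15  1.06  0.07] F [ 0.7 -3.4 -9.5] M [-0.89 -0.16 -0.09] w 26.9 g 35.0
```

Request:
drive_tool(
  series=[
    [[0,0,0.03],3],
    [[0,0,0.03],3],
    [[0,0,0.03],3],
    [[0,0,0.03],3],
    [[0,0,0.03],3],
    [[0,0,0.03],3],
    [[0,0,0.03],3],
    [[0,0,0.03],3],
    [[0,0,0.03],3],
    [[0,0,0.02],3],
  ],
)

```text
time: 17.9
ee_pos: [0.4639, -0.2688, 0.1175]
eef_rot: [0.697, 0.717, 0.0, 0.001]
ft_force: [1.8, -3.1, -10.1]
width: 0.0264
grip_force: 35.0
```

```bash
python3 st.py
```

```text
t 17.9 p [ 463.9 -268.8  117.5] yaw_y 1.6 tilt [ 0.0012 -0.0006] q [ 0.02  0.24  0.48  1.86 -0.13  1.07  0.57] F [  1.8  -3.1 -10.1] M [-0.83 -0.42 -0.18] w 26.4 g 35.0
```

Request:
drive_tool(
  series=[
    [[0,0,0],0],
    [[0,0,0],0],
    [[0,0,0],0],
    [[0,0,0],10.5],
    [[0,0,0],10.5],
    [[0,0,0],10.5],
    [[0,0,0],10.5],
    [[0,0,0],10.5],
    [[0,0,0],10.5],
    [[0,0,0],9.5],
  ],
  hand=0.5,
)

```text
time: 19.15
ee_pos: [0.4637, -0.2685, 0.1177]
eef_rot: [0.137, 0.991, 0.0, 0.0]
ft_force: [-0.8, -0.2, -0.5]
width: 0.0438
grip_force: 0.0
```

```bash
python3 - <<'E'
from st import *
st()
out=[]
for n,b in(("top",(360,190,430,260)),("scene",(285,215,365,295))):
    c=vision.camera(n); x0,y0,x1,y1=b; out.append(cv2.resize(c["color"][y0:y1,x0:x1],(400,400),interpolation=cv2.INTER_CUBIC))
c=vision.camera("wrist"); 
cv2.imwrite("pics/a2.png",np.hstack(out)[:,:,::-1])
E
```

```text
t 19.15 p [ 463.7 -268.5  117.7] yaw_y 74.3 tilt [0.0006 0.0001] q [ 0.16  0.23  0.32  1.85 -0.08  1.07  1.8 ] F [-0.8 -0.2 -0.5] M [-0.02  0.06  0.03] w 43.8 g 0.0
```

View pics/a2.png

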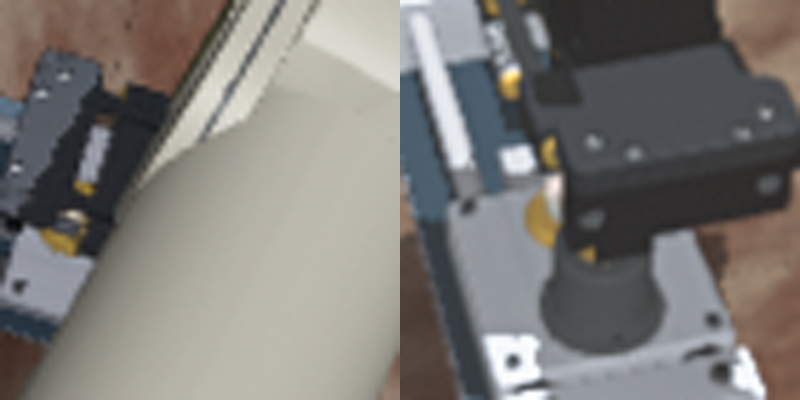

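Request:
drive_tool(
  series=[
    [[0.03,0.1,0],0],
    [[0.03,0.1,0],0],
    [[0.03,0.1,0],0],
    [[0.03,0.1,0],0],
    [[0.03,0.1,0],0],
    [[0.03,0.1,0],0],
    [[0.03,0.1,0],0],
    [[0.03,0.1,0],0],
    [[0.02,0.1,0],0],
    [[0.02,0.1,0],0],
  ],
)

```text
time: 20.55
ee_pos: [0.4662, -0.2589, 0.1175]
eef_rot: [0.14, 0.99, -0.0, 0.0]
ft_force: [-0.1, -2.4, 0.1]
width: 0.0439
grip_force: 1.6
```

```bash
python3 st.py
```

```text
t 20.55 p [ 466.2 -258.9  117.5] yaw_y 73.9 tilt [ 0.0002 -0.0004] q [ 0.15  0.23  0.31  1.86 -0.08  1.07  1.78] F [-0.1 -2.4  0.1] M [-0.69  0.06  0.04] w 43.9 g 1.6
```

Contact at about 2.4 N. I'll move 3 mm more, which is past the locked play if the screw is still down.

Request:
drive_tool(
  series=[
    [[0.01,0.03,0],0],
    [[0.01,0.03,0],0],
    [[0.01,0.03,0],0],
    [[0.01,0.03,0],0],
    [[0.01,0.03,0],0],
    [[0.01,0.03,0],0],
    [[0.01,0.03,0],0],
    [[0.01,0.03,0],0],
    [[0.01,0.03,0],0],
    [[0.01,0.03,0],0],
  ],
)

```text
time: 21.8
ee_pos: [0.4672, -0.2555, 0.1174]
eef_rot: [0.14, 0.99, 0.0, -0.0]
ft_force: [-1.0, -3.3, 0.9]
width: 0.0441
grip_force: 1.5
```

```bash
python3 st.py
```

```text
t 21.8 p [ 467.2 -255.5  117.4] yaw_y 74.0 tilt [0.     0.0001] q [ 0.14  0.23  0.31  1.86 -0.08  1.07  1.77] F [-1.  -3.3  0.9] M [-0.72  0.2   0.01] w 44.1 g 1.5
```

Request:
drive_tool(
  series=[
    [[0.055,0.19,0],0],
    [[0.055,0.19,0],0],
    [[0.055,0.19,0],0],
    [[0.055,0.19,0],0],
    [[0.055,0.19,0],0],
    [[0.055,0.19,0],0],
    [[0.055,0.19,0],0],
    [[0.055,0.19,0],0],
    [[0.055,0.19,0],0],
    [[0.055,0.19,0],0],
  ],
)

```text
time: 23.05
ee_pos: [0.4727, -0.2364, 0.1174]
eef_rot: [0.14, 0.99, 0.0, 0.0]
ft_force: [-0.8, -2.9, 1.8]
width: 0.0434
grip_force: 1.6
```

Request:
drive_tool(
  series=[
    [[0.055,0.19,0],0],
    [[0.055,0.19,0],0],
    [[0.055,0.19,0],0],
    [[0.055,0.19,0],0],
    [[0.055,0.19,0],0],
    [[0.055,0.19,0],0],
    [[0.055,0.19,0],0],
    [[0.055,0.19,0],0],
    [[0.055,0.19,0],0],
    [[0.055,0.19,0],0],
  ],
)

```text
time: 24.3
ee_pos: [0.4782, -0.2174, 0.1174]
eef_rot: [0.14, 0.99, 0.0, -0.0]
ft_force: [-1.7, -3.0, 1.5]
width: 0.0439
grip_force: 1.6
```

```bash
python3 - <<'E'
from st import *
s,R=st()
c=vision.camera("scene"); cv2.imwrite("pics/s3.png",cv2.resize(c["color"][185:325,260:380],None,fx=4,fy=4,interpolation=cv2.INTER_CUBIC)[:,:,::-1])
E
```

```text
t 24.3 p [ 478.2 -217.4  117.4] yaw_y 74.0 tilt [-0.0001  0.0001] q [ 0.09  0.21  0.28  1.88 -0.07  1.07  1.69] F [-1.7 -3.   1.5] M [-0.69  0.31  0.01] w 43.9 g 1.6
```

View pics/s3.png

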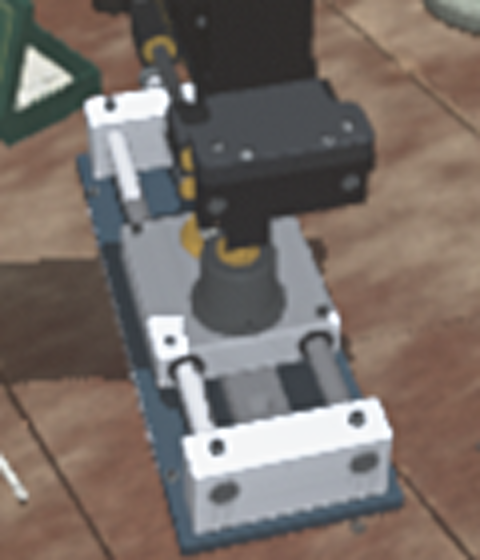

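The scene crop shows the saddle well along: its rear face is at about y = 370 against the end block at about 430 to 540. Next I measure the remaining gap to the stop with the wrist camera.

```bash
python3 - <<'E'
from st import *
s,R=st()
c=vision.camera("wrist"); cv2.imwrite("pics/w4.png",c["color"][:,:,::-1])
E
```

```text
t 24.35 p [ 478.3 -217.   117.3] yaw_y 74.0 tilt [-0.      0.0003] q [ 0.09  0.21  0.28  1.88 -0.07  1.07  1.69] F [-0.9 -1.4  1.9] M [-0.53  0.27 -0.02] w 43.9 g 1.4
```

View pics/w4.png

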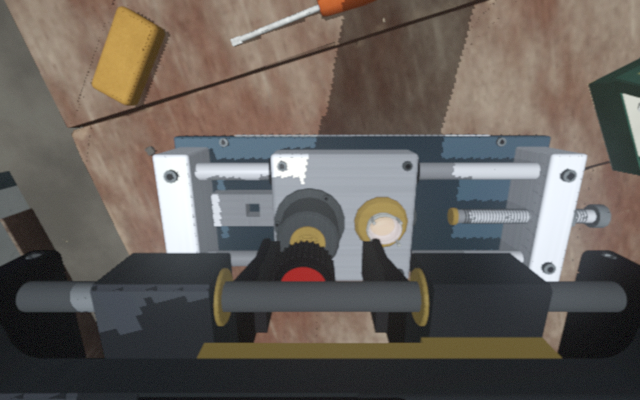

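The wrist view shows the bare shank under the raised knob and the empty plate hole at (253,209). The brass tip face is at (448,216) and the saddle's front edge is at about u = 417.

```bash
python3 - <<'E'
from st import *
s,R=st(); w=wc(vision.camera("wrist"),s,R); d=np.array([.276,.961,0])
e=onz(w,417.5,216,.051)
for z in(.03,.038,.045): print(z,(onz(w,448,216,z)-e)@d*1e3)
print((onz(w,170,176,.054)-onz(w,568,176,.054))@d, (onz(w,418,160,.051)-onz(w,272,160,.051))@d)
E
```

```text
t 24.4 p [ 478.3 -217.1  117.3] yaw_y 74.0 tilt [-0.      0.0004] q [ 0.09  0.21  0.28  1.88 -0.07  1.07  1.69] F [-0.8 -1.8  1.5] M [-0.47  0.24  0.02] w 44.0 g 1.1
0.03 30.011907504323485
0.038 26.757043493951233
0.045 23.909037484875476
-0.2665243615787136 0.09773452906608222
```

Request:
drive_tool(
  series=[
    [[0.03,0.1,0],0],
    [[0.03,0.1,0],0],
    [[0.03,0.1,0],0],
    [[0.03,0.1,0],0],
    [[0.03,0.1,0],0],
    [[0.03,0.1,0],0],
    [[0.03,0.1,0],0],
    [[0.03,0.1,0],0],
    [[0.025,0.1,0],0],
    [[0.025,0.1,0],0],
  ],
  hand=0.5,
  newtons=6,
)

```text
time: 25.7
ee_pos: [0.4811, -0.2074, 0.1173]
eef_rot: [0.14, 0.99, 0.0, -0.0]
ft_force: [-1.8, -2.5, 1.3]
width: 0.0432
grip_force: 1.6
```

Request:
drive_tool(
  series=[
    [[0.01,0.04,0],0],
    [[0.01,0.04,0],0],
    [[0.01,0.04,0],0],
    [[0.01,0.04,0],0],
    [[0.01,0.04,0],0],
    [[0.01,0.04,0],0],
    [[0.01,0.04,0],0],
    [[0.01,0.04,0],0],
    [[0.01,0.04,0],0],
    [[0.01,0.04,0],0],
  ],
)

```text
time: 26.95
ee_pos: [0.4821, -0.2035, 0.1174]
eef_rot: [0.14, 0.99, 0.0, 0.0]
ft_force: [-1.4, -2.5, 0.9]
width: 0.0435
grip_force: 1.5
```

Request:
drive_tool(
  series=[
    [[0.006,0.02,0],0],
    [[0.006,0.02,0],0],
    [[0.006,0.02,0],0],
    [[0.006,0.02,0],0],
    [[0.006,0.02,0],0],
    [[0.006,0.02,0],0],
    [[0.006,0.02,0],0],
    [[0.006,0.02,0],0],
    [[0.006,0.02,0],0],
    [[0.006,0.02,0],0],
  ],
)

```text
time: 28.2
ee_pos: [0.4827, -0.2015, 0.1174]
eef_rot: [0.14, 0.99, 0.0, -0.0]
ft_force: [-0.4, -2.7, 2.0]
width: 0.0435
grip_force: 1.5
```

Request:
drive_tool(
  series=[
    [[0.005,0.017,0],0],
    [[0.005,0.017,0],0],
    [[0.005,0.017,0],0],
    [[0.005,0.017,0],0],
    [[0.005,0.017,0],0],
    [[0.005,0.017,0],0],
    [[0.005,0.017,0],0],
    [[0.005,0.017,0],0],
    [[0.005,0.017,0],0],
    [[0.005,0.017,0],0],
  ],
)

```text
time: 29.45
ee_pos: [0.4832, -0.1998, 0.1174]
eef_rot: [0.14, 0.99, 0.0, -0.0]
ft_force: [-0.7, -3.1, 1.7]
width: 0.0434
grip_force: 1.5
```

Request:
drive_tool(
  series=[
    [[0.005,0.017,0],0],
    [[0.005,0.017,0],0],
    [[0.005,0.017,0],0],
    [[0.005,0.017,0],0],
    [[0.005,0.017,0],0],
    [[0.005,0.017,0],0],
    [[0.005,0.017,0],0],
    [[0.005,0.017,0],0],
    [[0.005,0.017,0],0],
    [[0.005,0.017,0],0],
  ],
)

```text
time: 30.7
ee_pos: [0.4837, -0.1981, 0.1174]
eef_rot: [0.14, 0.99, 0.0, 0.0]
ft_force: [-0.9, -2.9, 1.5]
width: 0.0432
grip_force: 1.5
```

Request:
drive_tool(
  series=[
    [[0.005,0.017,0],0],
    [[0.005,0.017,0],0],
    [[0.005,0.017,0],0],
    [[0.005,0.017,0],0],
    [[0.005,0.017,0],0],
    [[0.005,0.017,0],0],
    [[0.005,0.017,0],0],
    [[0.005,0.017,0],0],
    [[0.005,0.017,0],0],
    [[0.005,0.017,0],0],
  ],
)

```text
time: 31.95
ee_pos: [0.4842, -0.1964, 0.1174]
eef_rot: [0.14, 0.99, 0.0, -0.0]
ft_force: [-1.5, -3.0, 0.5]
width: 0.0437
grip_force: 1.5
```

Request:
drive_tool(
  series=[
    [[0.005,0.017,0],0],
    [[0.005,0.017,0],0],
    [[0.005,0.017,0],0],
    [[0.005,0.017,0],0],
    [[0.005,0.017,0],0],
    [[0.005,0.017,0],0],
    [[0.005,0.017,0],0],
    [[0.005,0.017,0],0],
    [[0.005,0.017,0],0],
    [[0.005,0.017,0],0],
  ],
)

```text
time: 33.2
ee_pos: [0.4847, -0.1947, 0.1174]
eef_rot: [0.14, 0.99, 0.0, -0.0]
ft_force: [-1.3, -2.2, 1.9]
width: 0.0439
grip_force: 1.5
```

Request:
drive_tool(
  series=[
    [[0.005,0.017,0],0],
    [[0.005,0.017,0],0],
    [[0.005,0.017,0],0],
    [[0.005,0.017,0],0],
    [[0.005,0.017,0],0],
    [[0.005,0.017,0],0],
    [[0.005,0.017,0],0],
    [[0.005,0.017,0],0],
    [[0.005,0.017,0],0],
    [[0.005,0.017,0],0],
  ],
)

```text
time: 34.45
ee_pos: [0.4852, -0.193, 0.1174]
eef_rot: [0.14, 0.99, 0.0, -0.0]
ft_force: [-2.0, -3.0, 1.5]
width: 0.0437
grip_force: 1.5
```

Request:
drive_tool(
  series=[
    [[0.005,0.017,0],0],
    [[0.005,0.017,0],0],
    [[0.005,0.017,0],0],
    [[0.005,0.017,0],0],
    [[0.005,0.017,0],0],
    [[0.005,0.017,0],0],
    [[0.005,0.017,0],0],
    [[0.005,0.017,0],0],
    [[0.005,0.017,0],0],
    [[0.005,0.017,0],0],
  ],
)

```text
time: 35.7
ee_pos: [0.4857, -0.1913, 0.1173]
eef_rot: [0.14, 0.99, 0.0, -0.0]
ft_force: [-1.0, -2.1, 0.9]
width: 0.0437
grip_force: 1.5
```

Request:
drive_tool(
  series=[
    [[0.005,0.017,0],0],
    [[0.005,0.017,0],0],
    [[0.005,0.017,0],0],
    [[0.005,0.017,0],0],
    [[0.005,0.017,0],0],
    [[0.005,0.017,0],0],
    [[0.005,0.017,0],0],
    [[0.005,0.017,0],0],
    [[0.005,0.017,0],0],
    [[0.005,0.017,0],0],
  ],
)

```text
time: 36.95
ee_pos: [0.4863, -0.1901, 0.1174]
eef_rot: [0.14, 0.99, -0.0, 0.0]
ft_force: [-1.2, -7.0, 1.4]
width: 0.0435
grip_force: 3.0
```

Contact felt: the force rose from 3 N to 7 N and the tool lagged its command by 0.5 mm. Backing off and letting go.

Request:
drive_tool(
  series=[
    [[-0.03,-0.1,0],0],
    [[-0.03,-0.1,0],0],
    [[-0.03,-0.1,0],0],
    [[-0.03,-0.1,0],0],
    [[-0.03,-0.1,0],0],
    [[-0.03,-0.1,0],0],
    [[-0.02,-0.1,0],0],
    [[0,0,0],0],
    [[0,0,0],0],
    [[0,0,0],0],
  ],
  hand=0,
)

```text
time: 38.2
ee_pos: [0.4843, -0.1965, 0.1174]
eef_rot: [0.139, 0.99, 0.0, 0.0]
ft_force: [-0.4, -0.0, -0.3]
width: 0.0868
grip_force: 0.0
```

Request:
drive_tool(
  series=[
    [[0,0,0.5],0],
    [[0,0,1],0],
    [[0,0,1.5],0],
    [[0,0,1.5],0],
    [[0,0,1.5],0],
    [[0,0,1.5],0],
    [[0,0,1.5],0],
    [[0,0,1],0],
    [[0,0,0],0],
    [[0,0,0],0],
  ],
)

```text
time: 39.45
ee_pos: [0.4839, -0.1965, 0.2168]
eef_rot: [0.14, 0.99, 0.0, -0.0]
ft_force: [0.3, 0.1, -0.2]
width: 0.0871
grip_force: 0.0
```

```bash
python3 - <<'E'
from st import *
s,R=st()
c=vision.camera("wrist"); cv2.imwrite("pics/w5.png",c["color"][:,:,::-1])
E
```

```text
t 39.45 p [ 483.9 -196.5  216.8] yaw_y 74.0 tilt [-0.0008  0.0003] q [ 0.05  0.11  0.27  1.76 -0.03  1.27  1.62] F [ 0.3  0.1 -0.2] M [ 0.05  0.04 -0.01] w 87.1 g 0.0
```

View pics/w5.png

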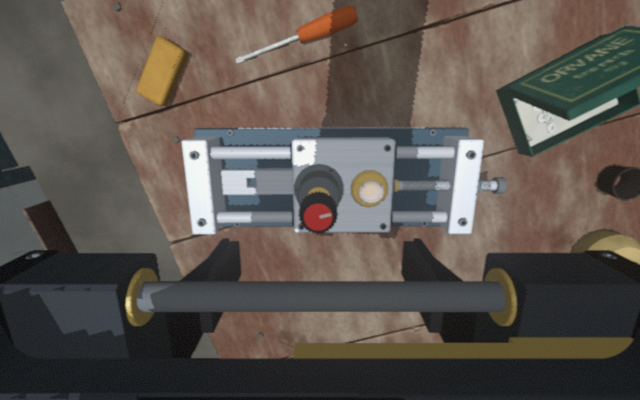

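The saddle edge at about u = 396 meets the brass tip at (397,186). The knob at (319,217) stands high with its shank showing, and the loose things visible here, the wax block and screwdriver, look undisturbed.

```bash
python3 -c "
from bench import r; print(r.close_job())"
```

```text
the job is handed in; nothing more can be done
None
```

The job is handed in at about 39 s: the lock screw is wound up clear of the lock plate and stays up by itself, and the saddle touched the brass-tipped stop at about 7 N before I let go; no verdict came back.

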